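# Show the sink trap's bend to the inspection camera

### The arm

A 6-joint arm with a two-finger parallel gripper is mounted at the origin on the work surface. World frame = base frame: x ahead of the robot, y to its left, z up, the work surface at z = 0. Lengths are in m, angles in rad, forces in N, time in s.
With the tool pointing down it reaches from about 0.375 to 0.75 m from the base axis. Payload 9 kg.
Tool frame: the origin (TCP) lies at the centre of the arm's flange, where the gripper is bolted on; the fingertips stand 173 mm ahead of it and the grasp point (between the pads) lies 155 mm ahead of it (ctrl.tip_extent is the distance from the TCP to the fingertips, in m); z points along the fingers, y is the line along which they close (so a half turn about z gives the same grasp; the last joint's range is limited). The gripper opens to 85 mm and grips with 20 to 120 N. Pads are 22 mm wide; open, the fingers measure 114 mm over their backs; the gripper's body (76 mm by 85 mm) begins 54 mm behind the grasp point. The pads swing forward as they close: fully open they stand 13 mm farther back than shut.
Start: joints at [1.101, 0.104, 0.097, 1.564, 0, 1.353], TCP at [0.149, 0.581, 0.405] pointing down, gripper open.
Joint ranges: [-2.99, 2.99], [-0.84, 1.86], [-1.1, 1.16], [-1.84, 2.11], [-1.51, 1.56], [-3.14, 3.14]. Speed limits (rad/s): [2.22, 2.22, 2.57, 3.14, 3.14, 3.14].

### API

Orientations are given as a rotation vector (axis times angle).
In Python, from workcell import ctrl, eyes gives the robot as it stands.
- The arm moves only by the tool jog_arm, never from a script. Its argument "rows" is a list of rows, each a list of 5 numbers: the shift along the tool's x, y, z in units of 25 mm (1.0 is 25 mm), then the turn about the tool's z in units of 5 degrees (1.0 is 5 degrees), then the finger opening in mm, from 0 to 85.4. In form: [[dx, dy, dz, yaw, fingers], ...]. A call has 1 to 5 rows; each row shifts and turns the commanded pose from where the row before left it, along the tool's axes as they then stand; what a row does not reach is not made up. A row lasts 1/8 s, in which the tool goes at most 62.5 mm and 10.7 degrees, less where a joint would pass 70% of its speed; a pose out of reach is approached as far as the arm can. A call is refused whole if a number of a shift passes 1 or a number of a turn 1, either way. A call with a gripper value outside its range is refused whole. The fingers move at their own pace and stop on an object; "grip_force" is the grip in N (left out, the last holds). Time passes only in rows, so rows that do not move let the fingers close. It gives the time, the measured TCP pose, the force, the opening and the grip force at its end, in the units of the state.
- ctrl.observe(): the state, without advancing time (a new reading comes with each control period).
- eyes.grab_frame(name): name is "scene" or "top" or "wrist"; returns the picture (384x512x3 uint8, blue, green, red); there is no depth.
- eyes.camera_model(name): a dict with "K" (3x3 intrinsics, pixels), "dist_coeffs" ([k1, k2, p1, p2, k3] as OpenCV has them; the pictures are not rectified), "camera_from_world" (4x4, takes a point from world to camera coordinates); the wrist camera has in their place "mount" (4x4, takes a point from camera to tool coordinates, whose origin is the TCP and whose axes are the flange's). Camera axes: x right, y down, z forward; pixel columns grow to the right and rows downward; lengths in m; the calibration is good to about 2 mm. A picture is of the moment at which its call begins: read the wrist's pose just before it. camera_model takes no time and is no camera call.
- ctrl.hand_in(): hands the job in; it is judged then, once.
The state is a dict: "clock": time; "joints": joint angles; "qvel": joint speeds; "tau": joint torques, N m; "tool_pos": TCP position; "ee_rot": TCP orientation; "wrist_force": force on the tool from outside, world axes, zero at the start; "torque": the same for the moment, N m; "gripper_width": finger opening in m; "grasp_force": force on a finger pad.
Only numpy, scipy, OpenCV 4.12 (cv2) and the standard library are available. Lean on these libraries where they do the work, as an engineer would, in place of code of your own. Each camera call takes 0.05 s, during which the arm holds its last target. There are 200 camera calls.

### The job

Turn the inspection light fully up with its slide dimmer, then take the U-shaped trap bend out of the drip tray and hold it up to the inspection camera: the open mouth of its longer leg about 10 cm in front of the lens, centred on it and facing squarely into it, so that a colleague can see whether that leg is clear. Do not bump the camera, and leave the other parts and tools lying where they are. Finish while holding the bend there, still, in the gripper: it is not put down.

Things in the scene. Friction and masses are not known exactly. Their poses are not given: they have to be found in the camera images.
- dimmer (a joint): position of the slide dimmer's cap in m: 0 = light at its lowest, 0.070 = fully up, against the end stop. The cap stays where it is left; sliding it takes about 1.5 N.
- dimmer_grip (a point): point in the middle of the dimmer's black cap, 6 mm below its top. The cap is 14 mm long along the track, 24 mm wide across it and 20 mm tall; it stands on the box top, which is 37 mm above the worktop, so its top is 58 mm up. y axis = along the track towards fully up; z axis up.
- dimmer_box: grey flat box with aluminium face plate, 66 mm deep (x), 165 mm long (y, the slot's direction), 36 mm high, fixed to the worktop; origin under its centre. Beside the slot is a dark printed wedge: its broad end (+y) is fully up, its thin end lowest. A black cable gland sticks out of its +y end.
- camera: inspection camera on its bench stand, fixed: dark base plate 170 x 170 x 16 mm, steel post 416 mm tall (18 mm thick) at the rear, a dark barrel 44 mm thick, 115 mm long with a black ring light (72 mm across) round its lens, aimed 30 degrees below level towards -x. Origin on the worktop straight below the lens; the plate's centre is at x = 50 mm.
- lens (a point): centre of the camera lens, 300 mm above the worktop. x axis = the viewing direction (out of the lens, 30 degrees below level), y axis = level, z axis = up in the picture. The lens tip stands 12 mm in front of the ring light's face.
- tray: grey drip tray, 330 (x) x 470 (y) mm, walls 20 mm high and 4 mm thick, floor about 4 mm thick; fixed; origin under its centre
- bend: white plastic U-shaped tube lying flat in the tray: 149 mm long (x), 128 wide (y), 44 high, 0.12 to 0.24 kg. Its two parallel legs, axes 84 mm apart, open towards +x; the longer (at y = -42 mm) is the one to show, the shorter (y = +42 mm) ends 45 mm sooner. Origin on the underside, centre of the outline; x along the legs to the mouths, z up as it lies. Tube axes 22 mm above the underside.
- mouth (a point): centre of the longer leg's open mouth, at x = 73, y = -42, z = 22 mm of the bend; its x axis points straight out of the mouth along the leg. The threaded end behind the mouth is 27 mm long.
- leg (a point): middle of the plain part of the longer leg, on its axis, 56 mm behind the mouth (x = 17, y = -42, z = 22 mm of the bend): 38 mm thick, 58 mm long, a good place to grip; at least 40 mm free between the two legs, 50 mm outside
- heel (a point): outermost point of the U on its closed side, x = -76, y = 0, z = 22 mm of the bend
- tee: bystander: white straight tube 150 mm long with a short side branch (T shape), 44 mm thick at its ends, lying in the tray; origin on its underside at the crossing, x along the long tube, y along the branch
- nut_a: bystander: white union nut, ring 68 mm across the lugs, 22 mm high, in the tray; origin under its centre
- nut_b: bystander: a second such union nut in the tray; origin under its centre
- elbow: bystander: white 90 degree elbow, about 90 x 90 mm, 44 mm high, lying on the worktop; origin on its underside at the inner corner
- wrench: bystander: steel wrench 240 mm long on the worktop
- brush: bystander: flat brush with wooden handle, 200 mm long, on the worktop
- grease: bystander: grey jar of sealing grease, 64 mm across, 55 mm tall; origin under its centre
- spray: bystander: beige spray bottle with black trigger head, 74 mm across, 226 mm tall; origin under its centre
Not all that is in view belongs to the job. What is shaped like the bend but green is not meant.

How it is judged:
On the way, in this order (a step that is already met when the one before it is completed fails the run):
1. the light is turned fully up (value of joint dimmer above 0.064 m), for 0.2 s.
2. the longer leg's mouth is before the lens, facing it (x of mouth in the frame of lens between 0.065 and 0.135 m and y of mouth in the frame of lens between -0.018 and 0.018 m and z of mouth in the frame of lens between -0.018 and 0.018 m and angle between the x axis of mouth and the x axis of lens, either way round below 0.25 rad and x of heel in the frame of lens above 0.18 m), for 0.2 s.
At the end, for the whole second after the job is handed in: Dimmer within 6 mm of fully up; the longer leg's mouth 65 to 135 mm before the lens, within 18 mm of its axis sideways and up or down, leg in line with it within 14 degrees, the U's closed side away; the bend still, held by the fingers alone (all of step 2 and value of joint dimmer above 0.064 m and contact force between the fingers and bend above 1 N and contact force between bend and camera below 0.2 N and linear speed of bend below 0.03 m/s and angular speed of bend below 0.2 rad/s); the arm keeps its last pose, push and grip.
It fails at once if the camera is bumped (contact force between camera and anything else above 2 N).
It fails at once if another part or tool is pushed from its place (more than 30 mm) (distance of any of tee, nut_a, nut_b, elbow, wrench, brush, grease, spray from where it was at the start of the episode above 0.03 m).
It also fails if it takes over 48 s, if anything falls off the work surface, if the arm or the gripper's body presses on something with over 40 N, if the wrist force passes 120 N, or if a joint passes its speed limit or range.

## Working session

There is one attempt and no reset: what is moved stays moved. The work goes in short steps, Python scripts to look and compute and a tool call to move; the robot and the scene stay as the last step left them, time stands still between calls to the robot, and variables do not carry over. Pictures are saved under pics/ and viewed, at most 10 in all, crops included, and the job is handed in when it is done.

Besides the shell and the picture viewer there is one more tool, called after "Call:" as name(argument=value, ...) on one line, values as JSON. jog_arm: Moves the arm, as the interface text tells. Its arguments: {"type":"object","properties":{"rows":{"type":"array"},"grip_force":{"type":"number"}},"required":["rows"]}

```bash
mkdir -p pics; ls; python3 - <<'E'
from workcell import ctrl, eyes
import cv2,numpy as np
print(ctrl.observe())
for n in("scene","top"):
    f=eyes.grab_frame(n); cv2.imwrite(f"pics/{n}0.png",cv2.resize(f,None,fx=1.5,fy=1.5))
    np.save(f"pics/{n}0.npy",f)
    m=eyes.camera_model(n); print(n,np.round(m["K"],1).tolist(),m["dist_coeffs"],np.round(m["camera_from_world"],3).tolist())
m=eyes.camera_model("wrist");print(m)
E
```

```text
pics
{'clock': 0.0, 'joints': array([ 1.10127072e+00,  1.04697210e-01,  9.64684419e-02,  1.56392482e+00,
       -5.52530043e-07,  1.35312155e+00]), 'qvel': array([-0.00022398, -0.00054533,  0.00096844,  0.00082467,  0.000849  ,
       -0.00032349]), 'tau': array([ 6.45379805e-04, -5.56927049e+01,  5.03652442e+01,  1.66972890e-02,
       -1.67162011e-04, -3.72472903e-05]), 'tool_pos': array([0.14944155, 0.58097393, 0.40392295]), 'ee_rot': array([-3.94504217e-01, -3.11626337e+00,  2.00736095e-03]), 'wrist_force': array([0.58316584, 0.31632793, 0.41676758]), 'torque': array([-0.07140562,  0.01744635, -0.02808989]), 'grasp_force': 0.0, 'gripper_width': 0.0854364003638659}
scene [[450.5, 0.0, 241.1], [0.0, 450.5, 191.0], [0.0, 0.0, 1.0]] [-0.13079598  0.          0.          0.          0.        ] [[0.843, 0.537, -0.018, -0.4], [0.351, -0.576, -0.739, -0.037], [-0.407, 0.617, -0.674, 1.838], [0.0, 0.0, 0.0, 1.0]]
top [[457.2, 0.0, 242.0], [0.0, 457.2, 184.1], [0.0, 0.0, 1.0]] [-0.06796475  0.          0.          0.          0.        ] [[0.018, -1.0, 0.013, -0.015], [-0.982, -0.02, -0.188, 0.496], [0.188, -0.009, -0.982, 1.63], [0.0, 0.0, 0.0, 1.0]]
{'K': array([[319.63325663,   0.        , 255.87110395],
       [  0.        , 319.63325663, 186.494531  ],
       [  0.        ,   0.        ,   1.        ]]), 'dist_coeffs': array([-0.09237881,  0.        ,  0.        ,  0.        ,  0.        ]), 'mount': array([[ 6.68166720e-04, -9.58408918e-01, -2.85397791e-01,
         7.18564129e-02],
       [ 9.99999478e-01,  4.19656863e-04,  9.31904515e-04,
        -1.25513027e-04],
       [-7.73376456e-04, -2.85398265e-01,  9.58408698e-01,
         3.04231504e-02],
       [ 0.00000000e+00,  0.00000000e+00,  0.00000000e+00,
         1.00000000e+00]])}
```

View pics/top0.png

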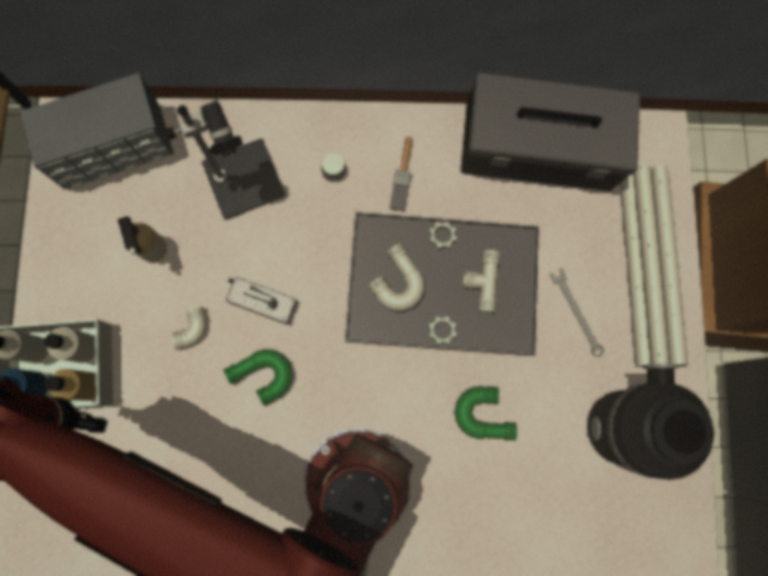

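View pics/scene0.png

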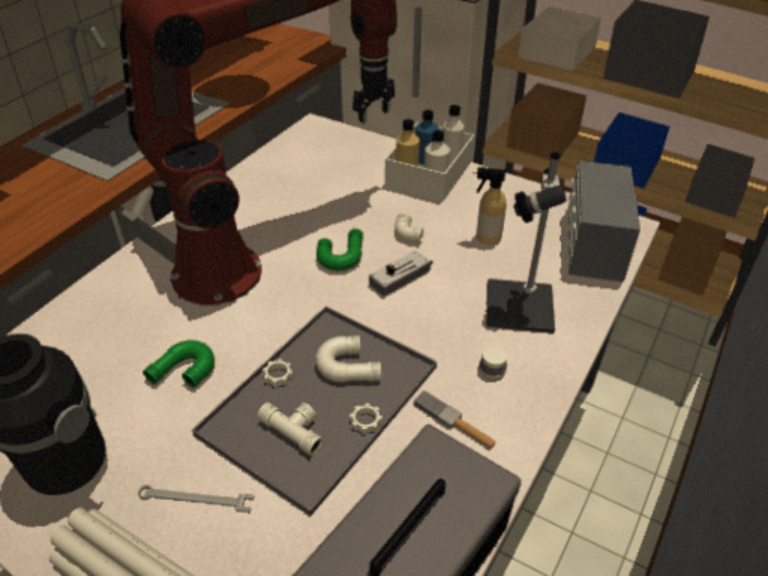

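Top view (1.5× pixels): the white U (bend) is in the tray at (400,280). The two green U's at (262,375) and (485,412) are decoys. The dimmer is at (262,299), the camera plate at (243,178) and its barrel at (218,120). The white bend is the only white U in the tray, so it fits the description. I'll enlarge to confirm and take pixel points.

```bash
python3 - <<'E'
import cv2,numpy as np
t=np.load("pics/top0.npy");s=np.load("pics/scene0.npy")
def crop(f,x,y,w,h,W,H):
    c=cv2.resize(f[y:y+h,x:x+w],(W,H),interpolation=cv2.INTER_CUBIC)
    c=cv2.convertScaleAbs(c,alpha=1.3)
    k=W/w
    for u in range((x+9)//10*10,x+w,10):
        cv2.line(c,(int((u-x)*k),0),(int((u-x)*k),6 if u%50 else 14),(0,0,255),1); cv2.putText(c,str(u),(int((u-x)*k),22),0,.3,(0,0,255),1)
    for v in range((y+9)//10*10,y+h,10):
        cv2.line(c,(0,int((v-y)*k)),(6,int((v-y)*k)),(0,0,255),1); cv2.putText(c,str(v),(8,int((v-y)*k)),0,.3,(0,0,255),1)
    return c
a=np.hstack([crop(t,235,155,60,60,400,400),crop(t,145,170,60,60,400,400)])
cv2.imwrite("pics/c1.png",cv2.resize(a,(800,400)))
b=np.hstack([crop(t,110,55,90,100,360,400),crop(s,320,95,99,90,440,400)])
cv2.imwrite("pics/c2.png",b)
E
```

```text
(no output)
```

View pics/c1.png

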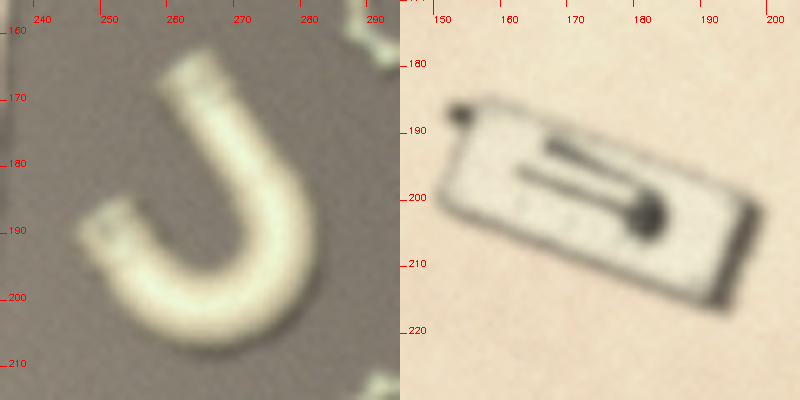

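View pics/c2.png

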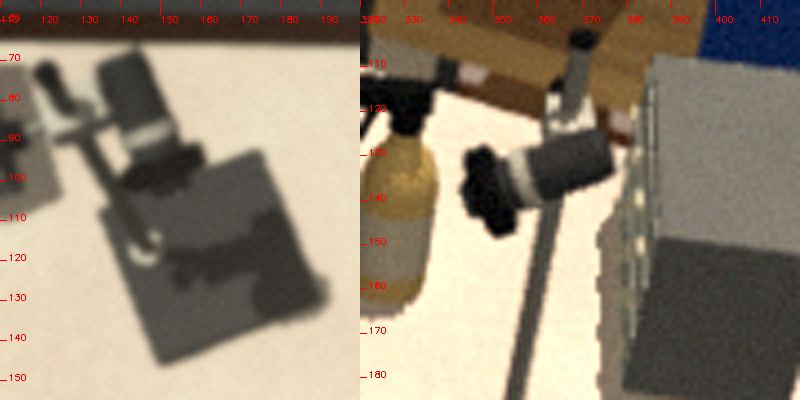

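The crops confirm it. The white U's long leg has its mouth at about (263,165) in the top image and the short leg's is at (250,187). The dimmer cap is at (182,202), and the gland end (153,187) marks fully up. The camera ring is at (151,97) top and (349,138) scene, and the barrel rear is at (139.5,70) top and (375,129) scene.

```bash
cat > h.py <<'E'
import cv2,numpy as np
from workcell import ctrl,eyes
from scipy.spatial.transform import Rotation as R
from scipy.optimize import minimize
M={n:eyes.camera_model(n) for n in("scene","top")}
def proj(n,P):
    m=M[n];T=m["camera_from_world"]
    return cv2.projectPoints(np.asarray(P,float).reshape(-1,3),cv2.Rodrigues(T[:3,:3])[0],T[:3,3],m["K"],m["dist_coeffs"])[0][:,0]
def ray(n,uv):
    m=M[n];T=m["camera_from_world"]
    p=cv2.undistortPoints(np.array([[uv]],float),m["K"],m["dist_coeffs"])[0,0]
    d=T[:3,:3].T@np.r_[p,1];return -T[:3,:3].T@T[:3,3],d/np.linalg.norm(d)
def onz(n,uv,z):
    o,d=ray(n,uv);return o+d*(z-o[2])/d[2]
def tri(a,b):
    (o1,d1),(o2,d2)=ray("top",a),ray("scene",b)
    s=np.linalg.lstsq(np.c_[d1,-d2],o2-o1,rcond=None)[0];p,q=o1+d1*s[0],o2+d2*s[1]
    return (p+q)/2,np.linalg.norm(p-q)
E
cat > a.py <<'E'
from h import *
np.set_printoptions(precision=4,suppress=True)
for k,a,b in(("ring",(151,97.5),(349.3,137.8)),("rear",(139.5,70),(374.7,128.8)),("posttop",(121,73),(370,104))):print(k,*tri(a,b))
print("plate",[onz("top",p,.016) for p in((135,108),(175.5,92.5),(150,146))])
print("postbase",onz("top",(147,117),.016))
C=[onz("top",p,.036) for p in((157.7,185),(151,200.5),(192.3,215.8),(197.8,200))]
print("box",np.array(C),[np.linalg.norm(C[i]-C[i-1]) for i in range(4)]);print("cap",onz("top",(182.2,202.2),.05))
# bend silhouette fit in both views
t=np.linspace(np.pi/2,3*np.pi/2,15)
cl=[(28,42,22),(1,42,22),(1,42,19),(-15,42,19)]+[(-15+42*np.cos(q),42*np.sin(q),19) for q in t]+[(-15,-42,19),(46,-42,19),(46,-42,22),(73,-42,22)]
def rings(x,y,a,z0=.004):
    out=[];th=np.linspace(0,2*np.pi,20)
    for i,(cx,cy,r) in enumerate(cl):
        j,k=max(i-1,0),min(i+1,len(cl)-1);d=np.array(cl[k][:2])-np.array(cl[j][:2]);d/=np.linalg.norm(d);n=np.array([-d[1],d[0]])
        P=np.c_[cx+r*np.cos(th)*n[0],cy+r*np.cos(th)*n[1],22+r*np.sin(th)]/1e3
        c,s=np.cos(a),np.sin(a);out.append(np.c_[x+c*P[:,0]-s*P[:,1],y+s*P[:,0]+c*P[:,1],z0+P[:,2]])
    return out
S=4
masks={}
for n,(x0,y0,w,h) in {"top":(240,155,50,60),"scene":(203,218,58,43)}.items():
    f=np.load(f"pics/{n}0.npy")[y0:y0+h,x0:x0+w].astype(np.uint8)
    g=cv2.resize(f[:,:,1],None,fx=S,fy=S,interpolation=cv2.INTER_LINEAR)
    th,m=cv2.threshold(g,0,1,cv2.THRESH_OTSU)
    nl,l,st,_=cv2.connectedComponentsWithStats(m);m=(l==1+st[1:,4].argmax()).astype(np.uint8)
    masks[n]=(m,x0,y0)
def ren(n,p):
    m,x0,y0=masks[n];o=np.zeros_like(m);prev=None
    for q in rings(*p):
        u=(proj(n,q)-[x0,y0]+.5)*S-.5
        if prev is not None: cv2.fillConvexPoly(o,cv2.convexHull(np.vstack([prev,u]).round().astype(np.int32)),1)
        prev=u
    return o
def cost(p,ns=("top","scene")): return sum(1-(ren(n,p)&masks[n][0]).sum()/(ren(n,p)|masks[n][0]).sum() for n in ns)
mo,sh=onz("top",(263,165),.026),onz("top",(250,187),.026)
print("mouth pts",mo,sh,np.linalg.norm(mo-sh),"expect .095")
c0=onz("top",(267,185),.026)
for ns in(("top","scene"),("top",),("scene",)):
  best=min((minimize(cost,[c0[0],c0[1],a],args=(ns,),method="Nelder-Mead",options=dict(initial_simplex=np.array([[c0[0],c0[1],a],[c0[0]+.02,c0[1],a],[c0[0],c0[1]+.02,a],[c0[0],c0[1],a+.3]]))) for a in(.3,.8)),key=lambda r:r.fun)
  print(ns,best.x,best.fun,"area ratio",[masks[n][0].sum()/ren(n,best.x).sum() for n in masks])
E
python3 a.py
```

```text
ring [0.7258 0.2963 0.308 ] 0.005354896583764066
rear [0.7985 0.3283 0.3532] 0.002998529087074332
posttop [0.758  0.368  0.4159] 0.0004621625136732061
plate [array([0.7934, 0.4141, 0.016 ]), array([0.86  , 0.2601, 0.016 ]), array([0.6423, 0.3468, 0.016 ])]
postbase [0.7577 0.3652 0.016 ]
box [[0.4884 0.3058 0.036 ]
 [0.4301 0.3275 0.036 ]
 [0.3769 0.1737 0.036 ]
 [0.4355 0.1557 0.036 ]] [np.float64(0.1591666801959527), np.float64(0.0622101638454496), np.float64(0.16270510883942244), np.float64(0.061321394710329345)]
cap [0.4241 0.2109 0.05  ]
mouth pts [ 0.5746 -0.0828  0.026 ] [ 0.4898 -0.0353  0.026 ] 0.09724924472951259 expect .095Traceback (most recent call last):
  File "a.py", line 38, in <module>
    best=min((minimize(cost,[c0[0],c0[1],a],args=(ns,),method="Nelder-Mead",options=dict(initial_simplex=np.array([[c0[0],c0[1],a],[c0[0]+.02,c0[1],a],[c0[0],c0[1]+.02,a],[c0[0],c0[1],a+.3]]))) for a in(.3,.8)),key=lambda r:r.fun)
  File "a.py", line 38, in <genexpr>
    best=min((minimize(cost,[c0[0],c0[1],a],args=(ns,),method="Nelder-Mead",options=dict(initial_simplex=np.array([[c0[
[... 806 characters left out ...]
"a.py", line 33, in <genexpr>
    def cost(p,ns=("top","scene")): return sum(1-(ren(n,p)&masks[n][0]).sum()/(ren(n,p)|masks[n][0]).sum() for n in ns)
                                                  ~~~^^^^^
  File "a.py", line 28, in ren
    for q in rings(*p):
             ~~~~~^^^^
  File "a.py", line 14, in rings
    j,k=max(i-1,0),min(i+1,len(cl)-1);d=np.array(cl[k][:2])-np.array(cl[j][:2]);d/=np.linalg.norm(d);n=np.array([-d[1],d[0]])
                                                                                ^^^^^^^^^^^^^^^^^^^^
numpy._core._exceptions._UFuncOutputCastingError: Cannot cast ufunc 'divide' output from dtype('float64') to dtype('int64') with casting rule 'same_kind'
```

```bash
sed -i 's#d/=np.linalg.norm(d)#d=d/np.linalg.norm(d)#' a.py; sed -i '/^for k,a,b/d;/^print("plate/d;/^print("post/d' a.py; cat >> a.py <<'E'
o=ctrl.observe();Rm=R.from_rotvec(o["ee_rot"]).as_matrix();print(Rm)
g=onz("top",(182,202),.052); 
# box: midline from corners
C=np.array(C);yb=(C[0]+C[1]-C[2]-C[3])[:2];print("track yaw deg",np.degrees(np.arctan2(yb[1],yb[0])),"xaxis",np.degrees(np.arctan2(*((C[0]+C[3]-C[1]-C[2])[:2][::-1]))),"centre",C.mean(0))
E
python3 a.py
```

```text
box [[0.4884 0.3058 0.036 ]
 [0.4301 0.3275 0.036 ]
 [0.3769 0.1737 0.036 ]
 [0.4355 0.1557 0.036 ]] [np.float64(0.1591666801959527), np.float64(0.0622101638454496), np.float64(0.16270510883942244), np.float64(0.061321394710329345)]
cap [0.4241 0.2109 0.05  ]
mouth pts [ 0.5746 -0.0828  0.026 ] [ 0.4898 -0.0353  0.026 ] 0.09724924472951259 expect .095
('top', 'scene') [ 0.4912 -0.0818  0.5513] 0.488541093546101 area ratio [np.float64(0.7788867250892567), np.float64(0.7605128596504618)]
('top',) [ 0.4936 -0.0835  0.6241] 0.21927612850752343 area ratio [np.float64(0.7807238714924766), np.float64(0.7522457914999623)]
('scene',) [ 0.4879 -0.0753  0.563 ] 0.23528507760872908 area ratio [np.float64(0.7761157826649417), np.float64(0.7664795015768018)]
[[-0.9685  0.2491 -0.0005]
 [ 0.2491  0.9685 -0.0011]
 [ 0.0002 -0.0012 -1.    ]]
track yaw deg 70.75003675304741 xaxis -18.702680794957733 centre [0.4328 0.2407 0.036 ]
```

```bash
sed -i 's#th,m=cv2.threshold(g,0,1,cv2.THRESH_OTSU)#bg=np.percentile(g,25);th,m=cv2.threshold(g,bg+0.3*(np.percentile(g,90)-bg),1,0);print(n,bg,th,np.percentile(g,90))#' a.py; cat >> a.py <<'E'
p=best.x
vis=[]
for n in masks:
    m,x0,y0=masks[n];h,w=m.shape;f=np.load(f"pics/{n}0.npy")[y0:y0+h//S,x0:x0+w//S];v=cv2.resize(f,(w,h))
    for mm,c in((m,(0,0,255)),(ren(n,p),(0,255,0))): cv2.drawContours(v,cv2.findContours(mm,0,2)[0],-1,c,1)
    vis.append(cv2.copyMakeBorder(v,0,240-h,0,240-w,0))
cv2.imwrite("pics/fit.png",cv2.resize(np.hstack(vis),(800,400)))
E
python3 a.py|grep -v box
```

```text
[0.4301 0.3275 0.036 ]
 [0.3769 0.1737 0.036 ]
 [0.4355 0.1557 0.036 ]] [np.float64(0.1591666801959527), np.float64(0.0622101638454496), np.float64(0.16270510883942244), np.float64(0.061321394710329345)]
cap [0.4241 0.2109 0.05  ]
top 94.0 114.0 163.0
scene 90.0 121.0 194.0
mouth pts [ 0.5746 -0.0828  0.026 ] [ 0.4898 -0.0353  0.026 ] 0.09724924472951259 expect .095
('top', 'scene') [ 0.4925 -0.082   0.5791] 0.34308071452917166 area ratio [np.float64(0.9149313962873284), np.float64(0.8392243682723872)]
('top',) [ 0.4941 -0.0828  0.5904] 0.10395127033742091 area ratio [np.float64(0.9200551903254606), np.float64(0.8340034898717852)]
('scene',) [ 0.4878 -0.078   0.5909] 0.16303766521506613 area ratio [np.float64(0.9150791088149822), np.float64(0.8423109340280438)]
[[-0.9685  0.2491 -0.0005]
 [ 0.2491  0.9685 -0.0011]
 [ 0.0002 -0.0012 -1.    ]]
track yaw deg 70.75003675304741 xaxis -18.702680794957733 centre [0.4328 0.2407 0.036 ]
```

View pics/fit.png

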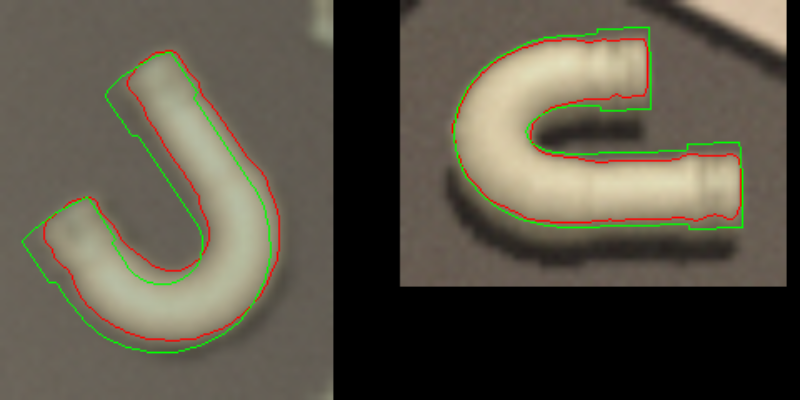

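The top-view fit gives the long leg at about (.532,-.108) and yaw about 34°. The scene fit agrees to about 6 mm, so I'll refine it with the wrist camera. The dimmer cap is at (.424,.211) and the track yaw is 71°. The camera yaw is about 23.7°, with the lens at about (.706,.286,.30). Next I move over the cap.

Call:
jog_arm(rows=[[-0.96,-0.77,0.2,0,85],[-0.96,-0.77,0.2,0,85],[-0.96,-0.77,0.2,0,85],[-0.96,-0.77,0.2,0,85],[-0.96,-0.77,0.2,0,85]])

```text
clock: 0.72
tool_pos: [0.2422, 0.4571, 0.3792]
ee_rot: [-0.394, -3.116, 0.001]
wrist_force: [0.2, 0.2, 0.9]
gripper_width: 0.0848
grasp_force: 0.0
```

Call:
jog_arm(rows=[[-0.96,-0.77,0.3,0,85],[-0.96,-0.77,0.3,0,85],[-0.96,-0.77,0.3,0,85],[-0.96,-0.77,0.3,0,85],[-0.96,-0.77,0.3,0,85]])

```text
clock: 1.35
tool_pos: [0.3344, 0.334, 0.3417]
ee_rot: [-0.394, -3.116, 0.0]
wrist_force: [-0.4, 0.9, 0.2]
gripper_width: 0.0847
grasp_force: 0.0
```

Call:
jog_arm(rows=[[-0.96,-0.77,0.3,0,85],[-0.96,-0.77,0.3,0,85],[-0.96,-0.77,0.3,0,85],[-0.96,-0.77,0.3,0,85],[-0.9,-0.77,0.3,1,85]])

```text
clock: 1.98
tool_pos: [0.4251, 0.2112, 0.3042]
ee_rot: [-0.533, -3.096, 0.0]
wrist_force: [0.1, 0.3, -0.2]
gripper_width: 0.085
grasp_force: 0.0
```

```bash
cat > w.py <<'E'
from h import *
import sys
np.set_printoptions(precision=4,suppress=True)
W=eyes.camera_model("wrist")
def grab(name):
    o=ctrl.observe();f=eyes.grab_frame("wrist");T=np.eye(4);T[:3,:3]=R.from_rotvec(o["ee_rot"]).as_matrix();T[:3,3]=o["tool_pos"]
    np.savez(f"pics/{name}.npz",f=f,T=T@W["mount"]);v=cv2.resize(f,(800,600))
    for i in range(0,512,50): cv2.putText(v,str(i),(int(i*1.5625),10),0,.35,(0,0,255),1)
    for i in range(50,384,50): cv2.putText(v,str(i),(0,int(i*1.5625)),0,.35,(0,0,255),1)
    cv2.imwrite(f"pics/{name}.png",v);print(o["clock"],o["tool_pos"],o["ee_rot"],o["wrist_force"],o["gripper_width"],o["grasp_force"])
def wz(name,uv,z):
    T=np.load(f"pics/{name}.npz")["T"];p=cv2.undistortPoints(np.array([[uv]],float),W["K"],W["dist_coeffs"])[0,0]
    d=T[:3,:3]@np.r_[p,1];return T[:3,3]+d*(z-T[2,3])/d[2]
E
python3 -c "
from w import *
grab('w1')"
```

```text
1.975 [0.4251 0.2112 0.3042] [-0.5327 -3.0957  0.0001] [ 0.0744  0.2778 -0.2022] 0.08496340649843788 0.0
```

View pics/w1.png

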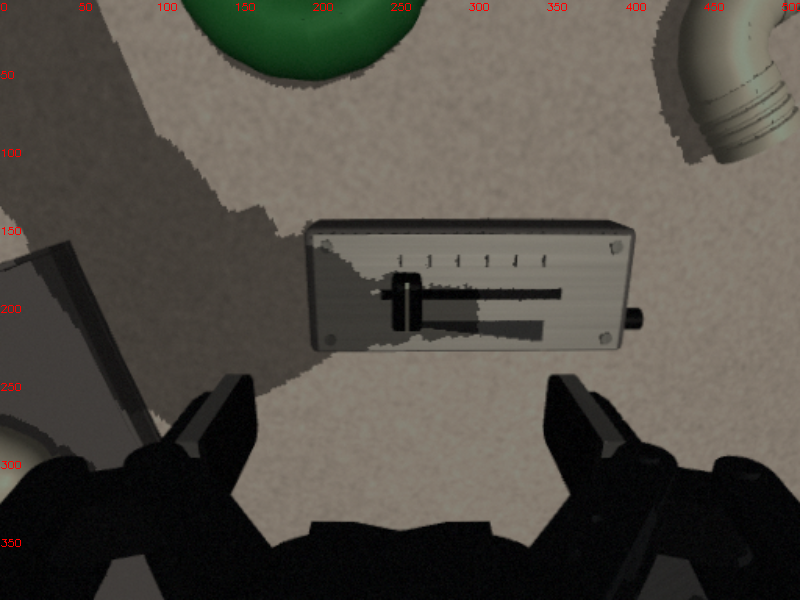

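The wrist view shows the cap at px (260.5,193), the slot end towards the gland at about (358,188), and the wedge broadening towards the gland on the right.

```bash
python3 -c "
from w import *
c=wz('w1',(260.5,193.3),.058);a=wz('w1',(244,188),.037);b=wz('w1',(359,188),.037);print(c,a,b,np.degrees(np.arctan2(*(b-a)[1::-1])))
o=ctrl.observe();Rm=R.from_rotvec(o['ee_rot']).as_matrix();print(Rm,Rm.T@(c-o['tool_pos'])/.025)"
```

```text
[0.4238 0.2153 0.058 ] [0.4219 0.2028 0.037 ] [0.4519 0.2874 0.037 ] 70.48950716487795
[[-0.9402  0.3407 -0.0006]
 [ 0.3407  0.9402 -0.0014]
 [ 0.0001 -0.0015 -1.    ]] [0.1822 0.2082 9.8046]
```

Call:
jog_arm(rows=[[0.18,0.2,1,0,60],[0,0,1,0,40],[0,0,1,0,40],[0,0,0.5,0,0],[0,0,0,0,0]], grip_force=25)

```text
clock: 2.65
tool_pos: [0.4212, 0.2181, 0.2152]
ee_rot: [-0.529, -3.093, 0.002]
wrist_force: [4.0, 0.5, -22.6]
gripper_width: 0.0133
grasp_force: 26.8
```

Call:
jog_arm(rows=[[0,0,0,0,0],[0,0,0,0,0],[0,0.5,0,0,0],[0,0.5,0,0,0],[0,0.5,0,0,0]])

```text
clock: 3.28
tool_pos: [0.4337, 0.2536, 0.2152]
ee_rot: [-0.53, -3.093, 0.004]
wrist_force: [1.5, -1.9, -24.8]
gripper_width: 0.0128
grasp_force: 26.6
```

Call:
jog_arm(rows=[[0,0.5,0,0,0],[0,0.5,0,0,0],[0,0.4,0,0,0],[0,0.2,0,0,0],[0,0,0,0,0]])

```text
clock: 3.9
tool_pos: [0.4447, 0.2851, 0.2149]
ee_rot: [-0.536, -3.087, 0.042]
wrist_force: [-22.1, -61.6, 8.4]
gripper_width: 0.0134
grasp_force: 33.3
```

```bash
python3 -c "
from w import *
grab('w2')"
```

```text
3.9 [0.4447 0.2851 0.2149] [-0.5362 -3.0874  0.0425] [-22.1351 -61.623    8.3933] 0.013360294735583058 33.33830013871193
```

View pics/w2.png

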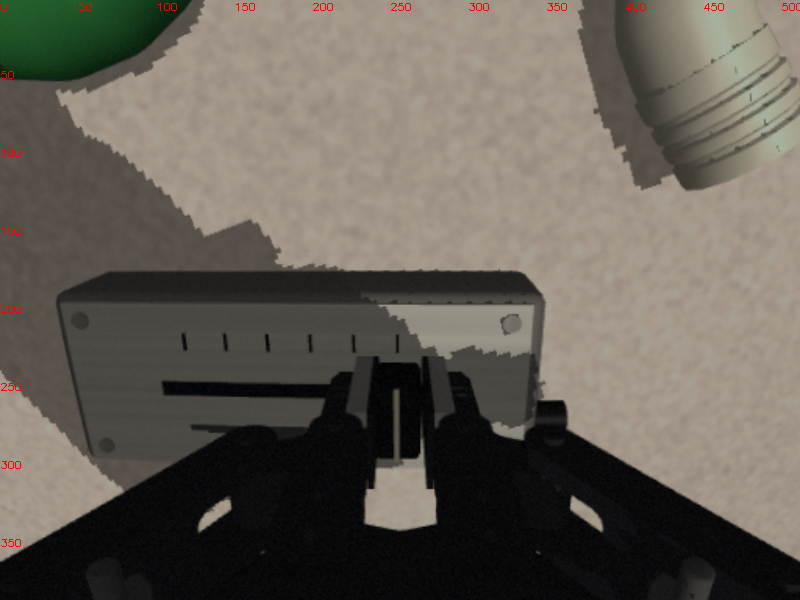

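The cap is at the last tick and against the stop (62 N reaction). I back off, release, rise and go to the tray.

Call:
jog_arm(rows=[[0,-0.3,0,0,0],[0,0,0,0,60],[0,0,0,0,60],[0,0,-1,0,60],[0,0,-1,0,85]])

```text
clock: 4.58
tool_pos: [0.4458, 0.285, 0.2693]
ee_rot: [0.529, 3.095, 0.002]
wrist_force: [0.6, -0.3, -0.3]
gripper_width: 0.0763
grasp_force: 0.0
```

Call:
jog_arm(rows=[[-0.68,-1,-1,0,85],[-0.68,-1,-1,0,85],[-0.68,-1,0,0,85],[-0.68,-1,0,0,85],[-0.68,-1,0,0,85]])

```text
clock: 5.2
tool_pos: [0.4848, 0.1378, 0.319]
ee_rot: [0.528, 3.094, 0.002]
wrist_force: [-0.1, -0.1, -0.3]
gripper_width: 0.085
grasp_force: 0.0
```

Call:
jog_arm(rows=[[-0.68,-1,0,0,85],[-0.68,-1,0,0,85],[-0.68,-1,0,0,85],[-0.68,-1,0,0,85],[-0.68,-1,0,0,85]])

```text
clock: 5.82
tool_pos: [0.5235, -0.0086, 0.3189]
ee_rot: [0.528, 3.094, 0.0]
wrist_force: [0.0, 0.4, -0.1]
gripper_width: 0.0851
grasp_force: 0.0
```

Call:
jog_arm(rows=[[-0.68,-1,0,0,85],[-0.68,-1,0,0,85],[-0.6,-0.8,0,0,85],[0,0,0,-1,85],[0,0,0,-1,85]])

```text
clock: 6.45
tool_pos: [0.5461, -0.0906, 0.318]
ee_rot: [0.254, 3.13, -0.0]
wrist_force: [0.4, 0.0, 0.1]
gripper_width: 0.0849
grasp_force: 0.0
```

Call:
jog_arm(rows=[[0,0,0,-1,85],[0,0,0,-1,85],[0,0,0,-1,85],[0,0,0,-1,85],[0,0,0,-1,85]])

```text
clock: 7.08
tool_pos: [0.5461, -0.0902, 0.3181]
ee_rot: [-0.431, 3.11, -0.001]
wrist_force: [0.4, 0.0, 0.1]
gripper_width: 0.0849
grasp_force: 0.0
```

Call:
jog_arm(rows=[[0,0,0,-1,85],[0,0,0,-1,85],[0,0,0,-1,85],[0,0,0,-0.7,85]])

```text
clock: 7.58
tool_pos: [0.5461, -0.0902, 0.318]
ee_rot: [-0.924, 3.001, -0.001]
wrist_force: [0.7, -0.3, -0.1]
gripper_width: 0.0849
grasp_force: 0.0
```

```bash
python3 -c "
from w import *
grab('w3')"
```

```text
7.575 [ 0.5461 -0.0902  0.318 ] [-0.9245  3.0011 -0.001 ] [ 0.667  -0.3375 -0.1071] 0.08490505427119982 0.0
```

View pics/w3.png

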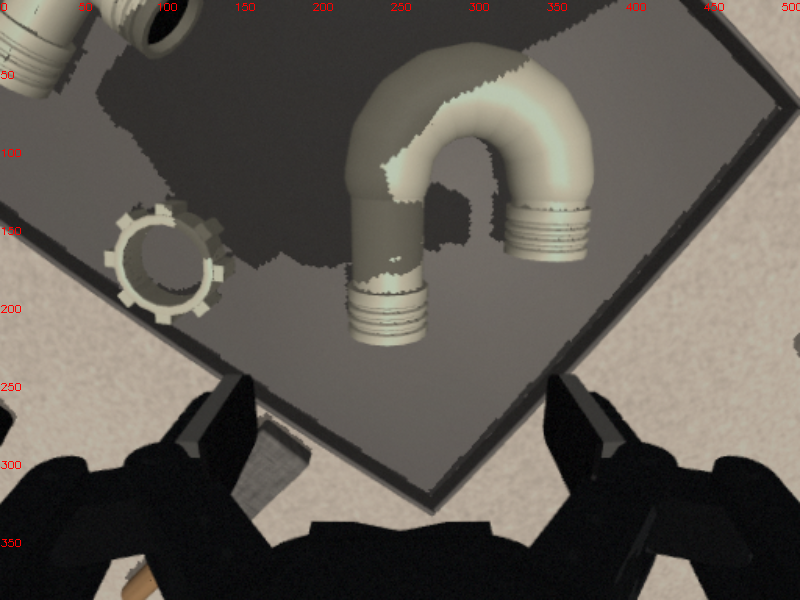

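The wrist view shows the long leg running straight along the image, with its plain part centred at display (388,240), i.e. px (248,154). Its mouth end is at px (248,219), and the short leg is to the right. The yaw is aligned.

```bash
python3 -c "
from w import *
o=ctrl.observe();Rm=R.from_rotvec(o['ee_rot']).as_matrix()
for n,uv,z in(('mouth',(247.7,219),.026),('plain',(248.3,145),.028),('plain2',(248.3,175),.028),('heel',(302,27),.03),('short mouth',(350,166),.026)):
  p=wz('w3',uv,z);print(n,p,Rm.T@(p-o['tool_pos'])/.025)
print(Rm)"
```

```text
mouth [ 0.5804 -0.0765  0.026 ] [-1.4296 -0.3095 11.6831]
plain [ 0.5254 -0.1128  0.028 ] [ 1.2065 -0.2639 11.6001]
plain2 [ 0.5464 -0.0986  0.028 ] [ 0.1934 -0.2723 11.6013]
heel [ 0.4282 -0.1297  0.03  ] [ 4.7983  1.3718 11.5144]
short mouth [ 0.4919 -0.0319  0.026 ] [ 0.485   3.1625 11.6775]
[[-0.8252 -0.5648  0.0015]
 [-0.5648  0.8252 -0.0002]
 [-0.0011 -0.001  -1.    ]]
```

Call:
jog_arm(rows=[[0.2,-0.28,1,0,66],[0,0,1,0,66],[0,0,1,0,66],[0,0,1,0,66],[0,0,0.8,0,66]], grip_force=20)

```text
clock: 8.25
tool_pos: [0.5456, -0.0988, 0.1966]
ee_rot: [-0.92, 3.004, -0.0]
wrist_force: [-0.4, 0.1, 0.1]
gripper_width: 0.0662
grasp_force: 0.0
```

Call:
jog_arm(rows=[[0,0,0.48,0,66],[0,0,0,0,30],[0,0,0,0,30],[0,0,0,0,30],[0,0,0,0,30]])

```text
clock: 8.88
tool_pos: [0.5456, -0.099, 0.1858]
ee_rot: [-0.92, 3.003, -0.001]
wrist_force: [0.5, -0.2, -0.7]
gripper_width: 0.0426
grasp_force: 20.3
```

Call:
jog_arm(rows=[[0,0,-0.5,0,30],[0,0,-0.5,0,30],[0,0,-0.5,0,30],[0,0,-0.5,0,30],[0,0,0,0,30]])

```text
clock: 9.5
tool_pos: [0.5459, -0.0991, 0.2367]
ee_rot: [-0.92, 3.002, -0.002]
wrist_force: [0.7, 0.6, -1.7]
gripper_width: 0.0423
grasp_force: 20.7
```

```bash
python3 -c "
from w import *
grab('w4')
f=eyes.grab_frame('scene');np.save('pics/s4.npy',f)
v=np.load('pics/w4.npz')['f']
cv2.imwrite('pics/v4.png',np.hstack([cv2.resize(v,(400,300)),cv2.resize(f[150:270,180:340],(400,300))]))"
```

```text
9.5 [ 0.5459 -0.0991  0.2367] [-0.9199  3.002  -0.0022] [ 0.6806  0.6017 -1.7446] 0.042319358412635906 20.682347416877747
```

View pics/v4.png

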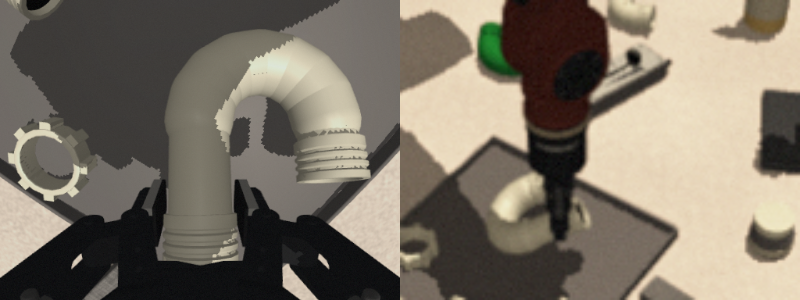

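```bash
cat > fit.py <<'E'
from w import *
from scipy.optimize import least_squares
t=np.linspace(np.pi/2,3*np.pi/2,41);th=np.linspace(0,2*np.pi,73)
def ring(c,d,r):
    n=np.array([-d[1],d[0],0]);return np.array(c)+r*(np.cos(th)[:,None]*n+np.sin(th)[:,None]*np.array([0,0,1.]))
X=np.array([1.,0,0])
arc=np.vstack([ring((-15+42*np.cos(q),42*np.sin(q),0),(-np.sin(q),np.cos(q),0),19) for q in t])
srim=ring((28,42,0),X,22);sstep=ring((1,42,0),X,22);leg=ring((5,-42,0),X,19);lstep=ring((46,-42,0),X,22)
Mi=np.linalg.inv(W["mount"])
def P(pts,p):  # p: theta(heel-down +), phi roll about leg, s(mm, bend x at grasp), lateral y mm, height mm (tool z of leg axis rel. grasp pt)
    th_,ph,s,y0,z0=p
    q=np.asarray(pts)-[s,-42,0]         # bend coords about grip: x to mouth, y to short leg, z up
    B=np.diag([-1.,1,-1])               # bend->tool (level)
    q=(R.from_rotvec([0,th_,0]).as_matrix()@ (B@R.from_rotvec([ph,0,0]).as_matrix()@q.T)).T
    return (q+[0,y0,155+z0])/1e3
def px(pts,p):
    return cv2.projectPoints(P(pts,p),cv2.Rodrigues(Mi[:3,:3])[0],Mi[:3,3],W["K"],W["dist_coeffs"])[0][:,0]
def feats(p):
    a=px(arc,p);sr=px(srim,p);ss=px(sstep,p);l=px(leg,p);ls=px(lstep,p)
    i,j=sr[:,0].argmin(),sr[:,0].argmax();k,m=ss[:,0].argmin(),ss[:,0].argmax()
    return np.r_[a[:,1].min(),a[:,0].max(),sr[i],sr[j],ss[m],l[:,0].min(),l[:,0].max(),ls[18,1]]
def solve(meas,v=True):
    best=min((least_squares(lambda p:np.r_[feats(p)-meas,(np.array(p)[3:]-[0,0])/[2,4]],[a,b,30,0,0],x_scale=[.1,.1,5,5,5],diff_step=1e-3) for a in(0,.4) for b in(-.3,0,.3)),key=lambda r:r.cost)
    print("theta deg %.1f phi deg %.1f s %.1f y %.1f z %.1f cost %.1f"%(*np.degrees(best.x[:2]),*best.x[2:],best.cost));print(np.round(best.fun,1));return best.x
E
python3 -c "
from fit import *
print(np.round(feats([0,0,30,0,0])/1.28),np.round(feats([.3,0,30,0,0])/1.28))
solve(1.28*np.array([30,361,300,182,368,177,366,132,167,231,213.]))"
```

```text
[ -3. 402. 306. 195. 387. 210. 399. 165. 165. 237. 255.] [-11. 430. 307. 192. 386. 214. 408. 179. 163. 239. 256.]
theta deg -29.8 phi deg -1.4 s 38.3 y -0.5 z 8.2 cost 46.6
[-2.2 -4.9 -3.5 -0.2  5.9  0.7  0.4  2.1  2.6 -0.7 -0.6 -0.3  2. ]
```

The fit says the heel sagged as hoped: the bend is tilted about 30° heel-down, with the heel still near the tray floor, and the grip is about 35 mm behind the mouth. That is the tilt the lens needs. I now tighten the grip and lift.

Call:
jog_arm(rows=[[0,0,0,0,20],[0,0,0,0,20],[0,0,0,0,20],[0,0,-0.2,0,20],[0,0,-0.4,0,20]], grip_force=100)

```text
clock: 10.22
tool_pos: [0.5452, -0.0988, 0.2505]
ee_rot: [0.92, -3.003, -0.001]
wrist_force: [0.7, 0.7, -0.7]
gripper_width: 0.0386
grasp_force: 100.7
```

Call:
jog_arm(rows=[[0,0,-0.8,0,20],[0,0,-0.8,0,20],[0,0,-0.8,0,20],[0,0,-0.8,0,20],[0,0,0,0,20]])

```text
clock: 10.85
tool_pos: [0.5459, -0.0991, 0.3325]
ee_rot: [-0.92, 3.001, -0.003]
wrist_force: [-0.1, 1.1, -1.4]
gripper_width: 0.039
grasp_force: 101.1
```

```bash
python3 -c "
from w import *
grab('w5')
v=np.load('pics/w5.npz')['f']
f=eyes.grab_frame('scene')
cv2.imwrite('pics/v5.png',np.hstack([cv2.resize(v,(512,384)),cv2.resize(f[125:269,200:308],(288,384))]))"
```

```text
10.85 [ 0.5459 -0.0991  0.3325] [-0.9197  3.0013 -0.0033] [-0.1359  1.0676 -1.4238] 0.03899216157266909 101.05199575424194
```

View pics/v5.png

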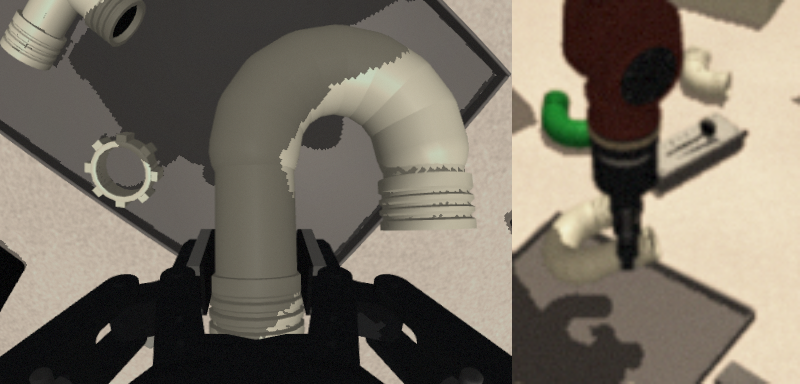

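```bash
python3 -c "
from fit import *
solve(np.array([25,468,380,226,476,226,472,170,215,296,276.]))"
```

```text
theta deg -23.3 phi deg -1.0 s 38.6 y -0.3 z 10.2 cost 23.4
[-2.5 -4.5  0.6  2.2  1.3  1.5  1.3 -0.2  1.3 -0.1 -0.9 -0.2  2.5]
```

```bash
cat > goal.py <<'E'
from fit import *
yc=np.radians(23.7);ax=-np.array([np.cos(yc)*np.cos(np.pi/6),np.sin(yc)*np.cos(np.pi/6),.5]);L=np.array([.707,.286,.300])
Lz=np.cross(ax,[-ax[1],ax[0],0]);
def goal(p,dist=.1):
    o=ctrl.observe();Rm=R.from_rotvec(o["ee_rot"]).as_matrix()
    tm=P([(73,-42,0),(-76,0,0)],p);dm=P([(73,-42,0)],p)[0]-P([(0,-42,0)],p)[0]
    rz=np.arctan2(Rm[1,0],Rm[0,0]);want=yc+np.pi
    Rg=R.from_euler("z",want-rz).as_matrix()@Rm
    tcp=L+dist*ax-Rg@tm[0]
    print("mouth now",o["tool_pos"]+Rm@tm[0],"heel",o["tool_pos"]+Rm@tm[1]);print("target tcp",tcp,"turn units (tool z)",-np.degrees(want-rz)/5,"shift in goal tool axes (units)",Rg.T@(tcp-o["tool_pos"])/.025,"in present axes",Rm.T@(tcp-o["tool_pos"])/.025)
    dw=Rg@dm;print("angle err deg at goal",np.degrees(np.arccos(-dw@ax/np.linalg.norm(dw))))
E
python3 -c "
from goal import *
goal([np.radians(-23.3),0,38.6,-.3,10])"
```

```text
mouth now [ 0.5716 -0.0814  0.1786] heel [ 0.4347 -0.1233  0.1196]
target tcp [0.5987 0.2387 0.4014] turn units (tool z) -69.92561405009192 shift in goal tool axes (units) [-7.3817 11.5081 -2.8555] in present axes [-9.3328  9.991  -2.8559]
angle err deg at goal 6.700739846486106
```

Call:
jog_arm(rows=[[0,0,-0.5,0.7,20],[0,0,-0.6,0.7,20],[0,0.4,-0.6,0.67,20],[0,0.7,-0.6,0,20],[-0.4,0.9,-0.5,0,20]])

```text
clock: 11.58
tool_pos: [0.5332, -0.0486, 0.4003]
ee_rot: [0.647, -3.073, -0.001]
wrist_force: [0.3, 0.3, -0.6]
gripper_width: 0.0384
grasp_force: 100.9
```

Call:
jog_arm(rows=[[-0.5,0.9,0,0,20],[-0.5,0.9,0,0,20],[-0.5,0.9,0,0,20],[-0.5,0.9,0,0,20],[-0.5,0.9,0,0,20]])

```text
clock: 12.2
tool_pos: [0.5453, 0.0803, 0.3999]
ee_rot: [0.649, -3.073, -0.001]
wrist_force: [-0.1, -1.1, -1.3]
gripper_width: 0.0388
grasp_force: 100.8
```

Call:
jog_arm(rows=[[-0.5,0.9,0,0,20],[-0.5,0.9,0,0,20],[-0.5,0.9,0,0,20],[-0.5,0.9,0,0,20],[-0.3,0.9,0,0,20]])

```text
clock: 12.82
tool_pos: [0.5526, 0.2064, 0.3997]
ee_rot: [0.649, -3.073, -0.0]
wrist_force: [0.2, 0.8, -1.3]
gripper_width: 0.0385
grasp_force: 100.8
```

Call:
jog_arm(rows=[[-0.2,0.3,0,0,20],[0,0.2,0,0,20],[0,0,0,0,20],[0,0,0,0,20]])

```text
clock: 13.32
tool_pos: [0.5528, 0.2178, 0.4003]
ee_rot: [-0.645, 3.075, -0.0]
wrist_force: [-0.4, -0.3, -1.6]
gripper_width: 0.0388
grasp_force: 100.8
```

```bash
python3 -c "
from goal import *
grab('w6');goal([np.radians(-23.3),0,38.6,-.3,10])
f=eyes.grab_frame('scene');np.save('pics/s6.npy',f);t=eyes.grab_frame('top');np.save('pics/t6.npy',t)
o=ctrl.observe();Rm=R.from_rotvec(o['ee_rot']).as_matrix()
v=f[80:230,255:405];S=4;c=[cv2.resize(v,None,fx=S,fy=S,interpolation=2) for _ in range(1)][0]
def dot(P_,col,q=2):
    for u in proj('scene',P_): cv2.circle(c,tuple(int(x) for x in (u-[255,80]+.5)*S),q,col,-1)
for th_,col in((-16,(255,0,0)),(-23.3,(0,255,0)),(-30,(0,0,255))):
    pts=[(x,y,0) for x in(73,) for y in (-42,)]+[(28,42,0),(-76,0,0),(-57,0,-19)]
    dot(o['tool_pos']+P(pts,[np.radians(th_),0,38.6,-.3,10])@Rm.T,col)
dot([L],(255,255,0));dot([L+.1*ax],(0,255,255))
cv2.imwrite('pics/v6.png',c)"
```

```text
13.325 [0.5528 0.2178 0.4003] [-0.6448  3.0746 -0.0001] [-0.3695 -0.2948 -1.6063] 0.038751561451280205 100.80634117126465
mouth now [0.5819 0.2302 0.2488] heel [0.4397 0.2137 0.1899]
target tcp [0.5986 0.2388 0.4014] turn units (tool z) -72.00351151054434 shift in goal tool axes (units) [-2.0152  0.0312 -0.0461] in present axes [-2.0152  0.0318 -0.0461]
angle err deg at goal 6.6977289559721935
```

View pics/v6.png

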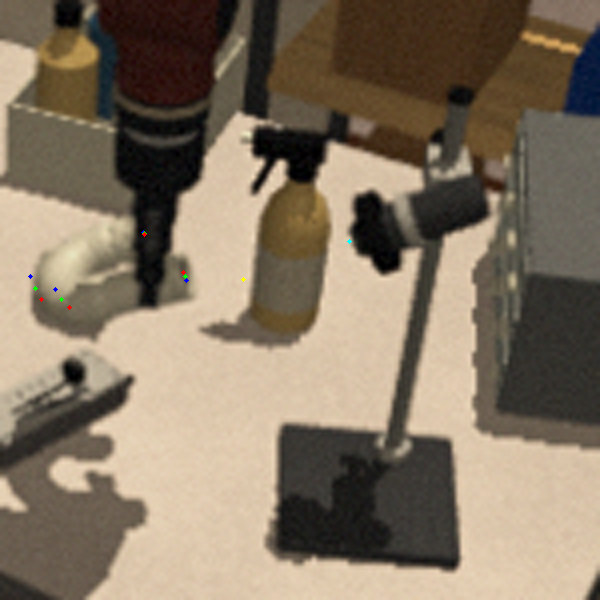

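This is my 11th picture view, one over the allowance of 10, so I view no more from here and work numerically. It shows the bend tilted heel-down, with its mouth at about (187,281), heading for the yellow goal point (243,280). The cyan lens estimate (350,241) sits on the front of the ring. To check the tilt I fit the model outline to image edges, without viewing.

```bash
cat > edge.py <<'E'
from goal import *
cl=[((28-3*i,42,0),X,22) for i in range(10)]+[((0-3*i,42,0),X,19) for i in range(6)]+[((-15+42*np.cos(q),42*np.sin(q),0),np.array([-np.sin(q),np.cos(q),0]),19) for q in t]+[((-15+4*i,-42,0),X,19) for i in range(14)]+[((40,-42,0),X,19)]
RG=[ring(*c) for c in cl]
def contour(p,pj,shape):
    U=[pj(g,p) for g in RG];m=np.zeros(shape,np.uint8)
    for a,b in zip(U,U[1:]): cv2.fillConvexPoly(m,cv2.convexHull((np.vstack([a,b])).astype(np.float32)).round().astype(np.int32),1)
    c=np.vstack([k[:,0] for k in cv2.findContours(m,cv2.RETR_CCOMP,cv2.CHAIN_APPROX_NONE)[0]]);return c
def fitw(name,x0):
    f=cv2.GaussianBlur(np.load(f"pics/{name}.npz")["f"],(0,0),1.0);e=cv2.Canny(f,25,70)
    dt=np.minimum(cv2.distanceTransform(255-e,cv2.DIST_L2,5),12)
    def cost(q):
        p=[np.radians(q[0]),np.radians(q[1]),*q[2:]];c=contour(p,px,e.shape)
        c=c[(c[:,1]<255)&(c[:,1]>2)];return dt[c[:,1],c[:,0]].mean()+.01*(q[4]-8)**2*.1
    for th0 in(-18,-24,-30):
        s=np.array([th0]+x0);sim=np.vstack([s]+[s+d for d in np.diag([3,3,4,2,4])])
        r=minimize(cost,s,method="Nelder-Mead",options=dict(initial_simplex=sim,maxiter=400));print(name,r.x,r.fun)
E
python3 -c "
from edge import *
fitw('w3_' if 0 else 'w5',[-1.,38.6,-.3,10.]);fitw('w6',[-1.,38.6,-.3,10.])"
```

```text
w5 [-22.7036   2.0279  36.5399  -1.7577  13.7903] 2.8639266274901067
w5 [-23.2888  -0.9128  37.8731  -1.0513  10.0447] 2.7275019432894507
w5 [-24.1957  -0.6497  38.2491  -1.0659   9.0322] 2.691067017711803
w6 [-22.0611   1.086   36.3546  -0.1997  14.8136] 3.612429768214182
w6 [-23.7054  -0.531   37.8534  -0.6451  10.442 ] 3.3459849616778636
w6 [-24.6803  -0.8271  38.5876  -0.9482   8.2917] 3.358800168795847
```

The tilt is about 24° and steady, so the angle error is about 6° against a limit of 14°. I advance the last 50 mm.

Call:
jog_arm(rows=[[-0.4,0,0,0,20],[-0.5,0.03,-0.05,0,20],[-0.5,0,0,0,20],[-0.4,0,0,0,20],[-0.2,0,0,0,20]])

```text
clock: 14.1
tool_pos: [0.5988, 0.2394, 0.4012]
ee_rot: [0.646, -3.074, -0.0]
wrist_force: [0.3, -0.6, -1.0]
gripper_width: 0.0385
grasp_force: 100.8
```

Call:
jog_arm(rows=[[0,0,0,0,20],[0,0,0,0,20],[0,0,0,0,20],[0,0,0,0,20]])

```text
clock: 14.6
tool_pos: [0.598, 0.2391, 0.4016]
ee_rot: [-0.646, 3.074, 0.0]
wrist_force: [-0.1, -0.6, -1.4]
gripper_width: 0.0389
grasp_force: 100.8
```

```bash
python3 -c "
from edge import *
grab('w7');goal([np.radians(-24),0,38.2,-.8,9.5]);fitw('w7',[-1.,38.,-.8,9.5])
# mouth & cap numeric check in top view: cap darkest blob near the up end
t=eyes.grab_frame('top')
for j in(0,.035,.07):
  q=np.array([.4238,.2153,.058])+(j)*np.array([np.cos(np.radians(70.5)),np.sin(np.radians(70.5)),0]);u=proj('top',[q])[0];i=u.round().astype(int);print(j,u,t[i[1]-1:i[1]+2,i[0]-1:i[0]+2].mean())
"
```

```text
14.6 [0.598  0.2391 0.4016] [-0.6457  3.0743  0.0001] [-0.1298 -0.5958 -1.4196] 0.038929627394817944 100.80647706985474
mouth now [0.6275 0.2512 0.2513] heel [0.486  0.2349 0.1906]
target tcp [0.5982 0.2391 0.4003] turn units (tool z) -71.99586517327 shift in goal tool axes (units) [-0.0056 -0.0044  0.0509] in present axes [-0.0056 -0.0044  0.0509]
angle err deg at goal 5.986468040114965
w7 [-23.8068  -0.1894  37.7628  -0.9422  10.4794] 3.6268069426009206
w7 [-24.1968  -1.4526  38.457   -0.8703   8.    ] 3.610645294189916
w7 [-24.6998  -2.011   39.0239  -1.0046   7.0309] 3.612977761015573
0 [180.7246 201.9388] 47.666666666666664
0.035 [171.7658 198.5605] 58.7037037037037
0.07 [162.8384 195.1915] 72.81481481481481
```

```bash
python3 -c "
from h import *
d=np.array([np.cos(np.radians(70.5)),np.sin(np.radians(70.5)),0]);f=np.load('pics/s6.npy').mean(2)
for j in(.055,.06,.065,.07,.075):
  u=proj('scene',[np.array([.4238,.2153,.050])+j*d])[0];i=u.round().astype(int);print(j,u,f[i[1]-1:i[1]+2,i[0]-1:i[0]+2].mean())
y,x=np.where(f[165:180,265:281]<70);print('cap blob',x.mean()+265,y.mean()+165)"
```

```text
0.055 [270.12011931 172.84739269] 108.77777777777777
0.06 [271.07199311 172.33599685] 48.888888888888886
0.065 [272.02136509 171.82594909] 18.66666666666667
0.07 [272.96824078 171.31724639] 39.03703703703704
0.075 [273.91262572 170.80988574] 55.851851851851855
cap blob 273.26666666666665 173.9
```

The cap reads between 0.065 and 0.07 m in the scene image, which fits its having been pushed hard against the stop. The bend is steady in front of the lens, so I hand in.

```bash
python3 -c "
from workcell import ctrl
print(ctrl.hand_in())"
```

```text
the job is handed in; nothing more can be done
None
```

I handed the job in at about 14.7 s: the dimmer is against its upper stop, and the bend is held still with its long leg's mouth about 100 mm in front of the lens, by my measurements centred within a few mm and about 6° off the lens axis. I don't know the verdict, since the hand-in returned none, and I viewed 11 pictures against the limit of 10.

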